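# Take the depth of a blind bore

### The arm

A 6-joint arm with a two-finger parallel gripper is mounted at the origin on a cart in front of the work surface, level with it; the furniture and walls round the work are solid. World frame = base frame: x ahead of the robot, y to its left, z up, the work surface at z = 0. Lengths are in m, angles in rad, forces in N, time in s.
With the tool pointing down it reaches from about 0.3 to 0.85 m from the base axis. Payload 4.2 kg.
Tool frame: the origin (TCP) lies between the finger pads; the fingertips stand 17 mm ahead of it and the grasp point (between the pads) lies 2 mm behind it; z points along the fingers, y is the line along which they close (so a half turn about z gives the same grasp; the last joint's range is limited). The gripper opens to 91 mm and grips with 3 to 60 N. Pads are 32 mm wide; open, the fingers measure 118 mm over their backs; the gripper's body (76 mm by 178 mm) begins 60 mm behind the grasp point.
Start: joints at [1.083, 0.32, 1.565, -0, 1.257, -0.02], TCP at [0.259, 0.513, 0.231] pointing down, gripper open.
Joint ranges: [-3.11, 3.11], [-0.84, 2.01], [0.21, 2.61], [-1.34, 4.49], [0.05, 2.63], [-2.56, 2.56]. Speed limits (rad/s): [2.57, 2.57, 3.14, 3.14, 3.14, 3.14].

### API

Orientations are given as [roll, pitch, yaw] about the fixed x, y, z axes, in that order (R = Rz(yaw) Ry(pitch) Rx(roll)).
In Python, from rig import * gives the robot as it stands.
- The arm moves only by the tool arm_command, never from a script. Its arguments are lists of equal length, an entry for each row: "linear": the shift along the tool's x, y, z normalised to -1 to 1, where 1 is 0.08 m, a list of three; "twist": the turn, a rotation vector about the tool's x, y, z normalised to -1 to 1, where 1 is 0.5 rad, a list of three; "claw": the opening, from 0 (shut) to 1 (fully open). In form: {"linear": [[x, y, z], ...], "twist": [[ax, ay, az], ...], "claw": [claw, ...]}. A call has exactly 8 rows; each row is the pose to reach, as a shift and turn from the pose commanded when the call began, along the tool's axes at that moment; what a row does not reach only later rows make up. A row lasts 1/12 s, in which the tool goes at most 41.7 mm and 7.16 degrees, less where a joint would pass 70% of its speed; a pose out of reach is approached as far as the arm can. A call with a number of a shift or a turn outside -1 to 1 is refused whole. A call with a gripper value outside its range is refused whole. The fingers move at their own pace and stop on an object; "grip_force" is the grip in N (left out, the last holds). Time passes only in rows, so rows that repeat a pose let the fingers close, or fill a call up. It gives the time, the measured TCP pose, the force, the opening and the grip force at its end, in the units of the state.
- get_obs(): the state, without advancing time (a new reading comes with each control period).
- grab_frame(name): name is "scene" or "top"; returns a dict with "color" (400x640x3 uint8, red, green, blue), "camera_matrix" (3x3 intrinsics, pixels), "rvec" (rotation vector, rad) and "tvec" (3), from world to camera coordinates, as OpenCV has them. Camera axes: x right, y down, z forward; pixel columns grow to the right and rows downward; lengths in m; the calibration is good to about 2 mm. A picture is of the moment at which its call begins. There is no depth.
- hand_in(): hands the job in; it is judged then, once.
Trained networks look in a picture, given as the dict that the camera call returned (one of the last four; its "shot" number tells which), for a name from the list of things; names that differ only in an ending like _2 or _b are one class to them, and where a whole thing is asked for, a point or a joint stands for the part that bears it (a point fixed in the world has none). Each returns a list of dicts, best first, with "p" (0 to 1); they miss things now and then, are a little off and sometimes report something else, mostly with a low value. They report only what shows in the picture. A call takes as long as a camera call. They do not tell look-alikes from the thing itself.
- outline_of(query, picture): "region" (400x640 bool, what is visible of it) and "rect" ([left, top, right, bottom] in pixels, round what is visible of it).
The state is a dict: "time_s": time; "joint_positions": joint angles; "qd": joint speeds; "joint_torque": joint torques, N m; "eef_pos": TCP position; "ee_rot": TCP orientation; "force": force on the tool from outside, world axes, zero at the start; "torque": the same for the moment, N m; "width": opening from 0.0 (shut) to 1.0 (fully open); "grip_force": force on a finger pad.
Only numpy, scipy, OpenCV 4.12 (cv2) and the standard library are available. Lean on these libraries where they do the work, as an engineer would, in place of code of your own. Each camera call takes 0.05 s, during which the arm holds its last target. There are 200 camera calls.

### The job

Take the depth of the wide bore in the aluminium block: stand the depth gauge with its foot flat on the block and its rod over the wide bore, then push the rod down gently until it bottoms out solid on the sprung floor of the bore, and hold it there with a steady push of 5 to 12 N for two seconds. Then let go and leave the gauge standing there, foot flat and rod still bottomed, without pressing hard on it at any time or disturbing the other things on the desk.

Things in the scene. Friction and masses are not known exactly. Their poses are not given: they have to be found in the camera images.
- gauge_head (a point): Centre of the head of the loose depth gauge (bare steel, 0.5 kg). The round head, 24 mm across and 22 mm high, tops a vertical rod 12 mm in diameter that runs through a flat bridge foot. Rod fully up: head centre 111 mm above the foot's underside, over its middle. The gauge can be carried by its head: the foot then hangs from the rod's upper stop.
- gauge_foot (a point): Middle of the underside of the gauge's foot; z along the rod, upward; x along the foot's 80 mm length.
- rod_tip (a point): Lower end of the gauge's rod, on its axis; tapered from 12 mm to 6 mm across over the last 4 mm. With the rod fully up the tip is hidden inside the foot, 3 mm above its underside.
- gauge: The whole depth gauge; origin at the middle of its foot's underside. The foot is 80 x 34 x 12 mm; a guide barrel 23 mm across for the rod rises to 32 mm above the underside. It starts upright on the desk.
- gauge_rod: The rod of the gauge with its head; origin at the tip. It slides straight down through the foot by up to 50 mm from fully up (as at the start); dry friction of about 4 N holds it wherever it is left.
- block: Aluminium checking block, 96 x 70 mm and 60 mm high, fixed to the desk; origin at the centre of its underside, x along the 96 mm. Its top face has two bores on the long centre line: the wide blind bore, 16.5 mm across, 20 mm from the centre towards +x, and a narrow one, 8 mm across, 26 mm from the centre towards -x, which the rod does not fit.
- bore_mouth (a point): Centre of the wide bore's mouth, in the block's top face (60 mm above the desk). The mouth has a 3 mm chamfer. The depth of the bore is not known: somewhere between 20 and 40 mm.
- anvil (a joint): Sprung anvil, the floor of the wide bore, m: 0 untouched, 0.003 fully down on its solid stop. Its spring gives under 2 N, less than the rod's friction and the gauge's weight, so it stays down when the rod is let go. Pushing the rod takes about 4 N on the way, under 6 N on the anvil's spring, and turns hard at the stop.
- by_key_cap_2: Bystander: round key cap, 27 mm across, 9 mm high; origin at the centre of its underside.
- by_key_cap_1: Bystander: small round key cap, 22 mm across, 9 mm high; origin at the centre of its underside.
- by_loupe: Bystander: black eye loupe, 40 mm across, 32 mm high; origin at the centre of its underside.
- by_tape_amber: Bystander: small roll of amber tape lying flat, 52 mm across, 18 mm high; origin at the centre of its underside.
- by_screw_dish: Bystander: round metal dish of screws, 76 mm across, 16 mm high; origin at the centre of its underside.
- by_board_1: Bystander: green circuit board, 48 x 84 x 9 mm; origin at the centre of its underside.
- by_side_cutters: Bystander: side cutters, 131 x 42 x 14 mm; origin at the centre of its underside.
There are look-alikes about, which are no part of the job. Several things have the shape of the block; the one meant has the colours described above.

How it is judged:
By the outcome, as a careful person would: the job done as asked, in the order asked, and still so for the second after the job is handed in, with the robot touching nothing.
It also fails if it takes over 53 s, if anything falls off the work surface, if the arm or the gripper's body presses on something with over 40 N, if the wrist force passes 120 N, or if a joint passes its speed limit or range.

## Working session

There is one attempt and no reset: what is moved stays moved. The work goes in short steps, Python scripts to look and compute and a tool call to move; the robot and the scene stay as the last step left them, time stands still between calls to the robot, and variables do not carry over. Pictures are saved under pics/ and viewed, at most 10 in all, crops included, and the job is handed in when it is done.

Besides the shell and the picture viewer there is one more tool, called after "Emit:" as name(argument=value, ...), one argument or row to a line, values as JSON. arm_command: Moves the arm, as the interface text tells. Scaled input: -1 to 1 covers 0.08 m each way for a shift and 0.5 rad each way for a turn. Its arguments: {"type":"object","properties":{"linear":{"type":"array"},"twist":{"type":"array"},"claw":{"type":"array"},"grip_force":{"type":"number"}},"required":["linear","twist","claw"]}

```bash
mkdir -p pics
cat > h.py <<'E'
from rig import *
import numpy as np, cv2
from scipy.spatial.transform import Rotation as Ro
def proj(f,P):
    return cv2.projectPoints(np.float64(P).reshape(-1,1,3),f['rvec'],f['tvec'],f['camera_matrix'],None)[0].reshape(-1,2)
def ray(f,uv,z):
    R=cv2.Rodrigues(np.float64(f['rvec']))[0];t=np.float64(f['tvec']).ravel()
    d=R.T@np.linalg.inv(f['camera_matrix'])@np.array([uv[0],uv[1],1.]);c=-R.T@t
    return c+d*(z-c[2])/d[2]
def save(f,n,crop=None,s=1):
    im=f['color'][...,::-1]
    if crop: im=im[crop[1]:crop[3],crop[0]:crop[2]]
    cv2.imwrite('pics/'+n,cv2.resize(im,None,fx=s,fy=s,interpolation=cv2.INTER_CUBIC))
E
python3 - <<'E'
from h import *
a=grab_frame('scene');b=grab_frame('top')
save(a,'a.png');save(b,'b.png')
for f in(a,b):
    R=cv2.Rodrigues(np.float64(f['rvec']))[0];print('cam',-R.T@np.ravel(f['tvec']))
    for q in('gauge_head','gauge','gauge_foot','block','bore_mouth'):
        for d in outline_of(q,f)[:4]:
            ys,xs=np.nonzero(d['region']);print(q,round(d['p'],2),np.round(d['rect']),xs.mean().round(1),ys.mean().round(1),len(xs))
E
```

```text
cam [ 0.11439377 -0.86821046  0.61748002]
gauge_head 0.69 [295. 188. 318. 198.] 304.7 191.7 248
gauge_head 0.67 [317. 236. 328. 275.] 323.2 250.6 271
gauge 0.89 [300. 233. 345. 297.] 323.9 272.6 980
gauge_foot 0.75 [303. 233. 343. 295.] 323.7 273.0 953
block 0.86 [351. 172. 396. 213.] 374.1 193.8 1456
block 0.61 [214. 192. 264. 236.] 239.5 213.6 1514
bore_mouth 0.56 [351. 175. 399. 218.] 374.3 193.8 1399
bore_mouth 0.18 [301. 234. 342. 296.] 323.2 272.8 936
cam [ 0.55418859 -0.03153369  1.0644704 ]
gauge_head 0.43 [387. 238. 402. 248.] 395.6 243.1 91
gauge 0.98 [373. 233. 400. 258.] 389.2 242.4 438
gauge_foot 0.82 [375. 230. 402. 260.] 388.7 242.0 412
gauge_foot 0.46 [203. 237. 207. 242.] 205.4 239.8 47
gauge_foot 0.22 [314. 259. 324. 268.] 321.6 261.6 68
block 0.84 [261. 238. 294. 278.] 276.7 259.7 1038
block 0.82 [296. 116. 324. 157.] 310.1 135.3 997
bore_mouth 0.59 [260. 240. 293. 281.] 276.5 259.6 1041
bore_mouth 0.59 [295. 114. 327. 156.] 310.1 135.3 1011
```

View pics/a.png

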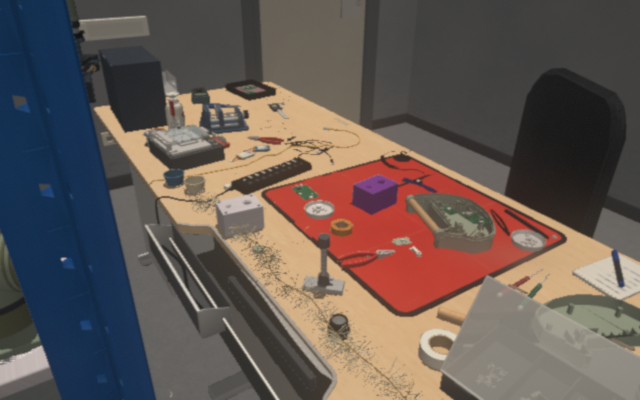

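View pics/b.png

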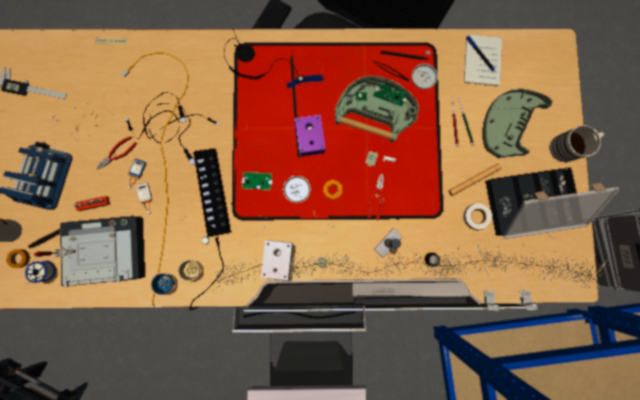

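The aluminium block is at about (277,260) in the top picture and the gauge is at (389,242). The purple block at (310,135) is a look-alike. I'll zoom in on both.

Run:
```python
from h import *
a=grab_frame('scene');b=grab_frame('top')
A=cv2.resize(a['color'][180:300,205:355],None,fx=4,fy=4,interpolation=cv2.INTER_CUBIC)[...,::-1]
B=cv2.resize(b['color'][225:285,255:415],None,fx=5,fy=5,interpolation=cv2.INTER_CUBIC)[...,::-1]
cv2.imwrite('pics/a2.png',A);cv2.imwrite('pics/b2.png',B)
print(ray(b,(277,260),.06),ray(b,(389,242),0.012),ray(b,(395,243),.12), a['camera_matrix'][0,0],b['camera_matrix'][0,0])
print(ray(a,(323,286),.012),ray(a,(323,240),.12))
print(get_obs())
```

```text
[0.49492014 0.07515283 0.06      ] [ 0.53875458 -0.22927158  0.012     ] [ 0.53775594 -0.22386107  0.12      ] 484.5328280432512 378.02341713469457
[ 0.53068853 -0.23558868  0.012     ] [ 0.52978554 -0.23502873  0.12      ]
{'time_s': 0.7, 'joint_positions': array([ 1.08300829e+00,  3.19550098e-01,  1.56449360e+00, -2.71834683e-06,
        1.25739236e+00, -1.99874981e-02]), 'qd': array([ 0.000786  , -0.00068914,  0.00030994, -0.00026534,  0.00015479,
        0.00048046]), 'joint_torque': array([ 4.97563797e-04, -4.12223947e+01, -2.32190698e+01,  7.29876570e-02,
        3.75473569e-02, -2.07917822e-06]), 'eef_pos': array([0.25928217, 0.5132399 , 0.23100712]), 'ee_rot': array([3.14143614e+00, 5.71521789e-06, 2.67379295e+00]), 'force': array([ 1.14215636, -0.04385157,  0.52845714]), 'torque': array([-0.02771999,  0.01755744, -0.03303862]), 'grip_force': 0.0, 'width': 0.9998074978486716}
```

View pics/a2.png

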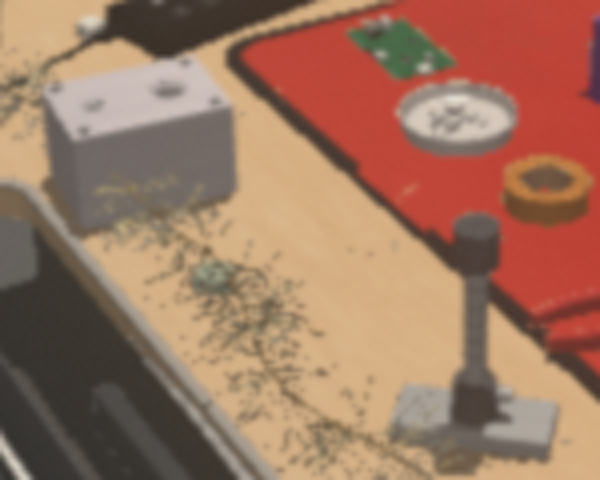

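View pics/b2.png

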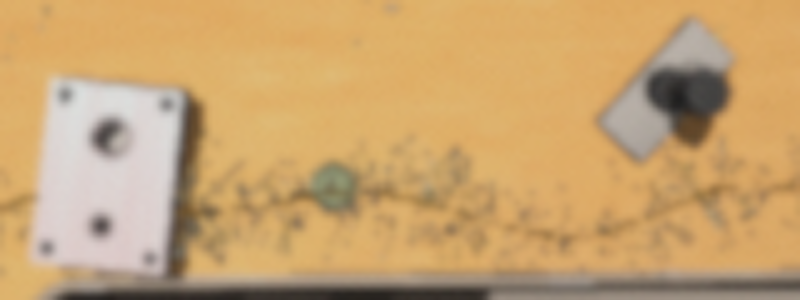

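The wide bore is at about (277.2,252.6) in the top picture and (247,202) in the scene picture. The head top is at about (396,243) in top and (324,237) in scene. The gauge foot is turned about 45° to the block.

```bash
cat >> h.py <<'E'
from scipy.optimize import least_squares
def tri(fs,uvs,z=None):
    if z is None: s=least_squares(lambda p:np.concatenate([proj(f,p)[0]-u for f,u in zip(fs,uvs)]),[.5,0,.05])
    else: s=least_squares(lambda p:np.concatenate([proj(f,[*p,z])[0]-u for f,u in zip(fs,uvs)]),[.5,0])
    return s.x.round(4),s.fun.round(2)
E
python3 - <<'E'
from h import *
a=grab_frame('scene');b=grab_frame('top')
ca=lambda x,y:((x+.5)/4-.5+205,(y+.5)/4-.5+180)
cb=lambda x,y:((x+.5)/5-.5+255,(y+.5)/5-.5+225)
for n,p,q,z in(('headtop',ca(477,228),cb(706,92),.122),('wide',ca(169,88),cb(111,138),.06),('narrow',ca(93,104),cb(100,226),.06)):
    print(n,tri((a,b),(p,q)),tri((a,b),(p,q),z),ray(a,p,z)[:2].round(4),ray(b,q,z)[:2].round(4))
print('footc',ray(b,cb(667,88),.012), [ray(b,cb(*c),.012)[:2].round(3) for c in((692,15),(735,58),(641,160),(599,120))])
print('block corners',[ray(b,cb(*c),.06)[:2].round(3) for c in((50,76),(187,90),(170,275),(32,262))])
E
```

```text
headtop (array([ 0.5377, -0.2259,  0.1197]), array([ 0.01, -0.  , -0.01,  0.02])) (array([ 0.5371, -0.2266]), array([-0.02, -0.75,  0.47,  0.25])) [ 0.5357 -0.2288] [ 0.5378 -0.2254]
wide (array([0.5154, 0.0756, 0.0608]), array([-0.09, -0.  ,  0.04, -0.09])) (array([0.5156, 0.076 ]), array([-0.09,  0.23, -0.06, -0.15])) [0.5162 0.0769] [0.5152 0.0758]
narrow (array([0.4697, 0.0812, 0.0608]), array([ 0.02,  0.  , -0.01,  0.02])) (array([0.4698, 0.0816]), array([ 0.02,  0.22, -0.11, -0.04])) [0.4702 0.0825] [0.4697 0.0813]
footc [ 0.53822628 -0.22648093  0.012     ] [array([ 0.578, -0.241]), array([ 0.554, -0.265]), array([ 0.499, -0.211]), array([ 0.521, -0.188])]
block corners [array([0.548, 0.108]), array([0.54 , 0.036]), array([0.444, 0.045]), array([0.452, 0.117])]
```

Emit:
arm_command(
  linear=[
    [-0.08,-0.12,0],
    [-0.16,-0.25,0],
    [-0.24,-0.38,0],
    [-0.32,-0.5,0],
    [-0.4,-0.62,0],
    [-0.48,-0.75,0],
    [-0.56,-0.88,0],
    [-0.62,-1,0],
  ],
  twist=[
    [0,0,0.12],
    [0,0,0.25],
    [0,0,0.38],
    [0,0,0.5],
    [0,0,0.62],
    [0,0,0.75],
    [0,0,0.88],
    [0,0,1],
  ],
  claw=[1,1,1,1,1,1,1,1],
)

```text
time_s: 1.47
eef_pos: [0.2676, 0.4187, 0.231]
ee_rot: [3.141, 0.0, 2.17]
force: [-0.6, 0.2, -0.1]
width: 0.999
grip_force: 0.0
```

Emit:
arm_command(
  linear=[
    [-0.12,-0.04,0],
    [-0.25,-0.08,0],
    [-0.38,-0.12,0],
    [-0.5,-0.15,0],
    [-0.62,-0.19,0],
    [-0.75,-0.22,0],
    [-0.88,-0.26,0],
    [-1,-0.3,0],
  ],
  twist=[
    [0,0,0.12],
    [0,0,0.25],
    [0,0,0.38],
    [0,0,0.5],
    [0,0,0.62],
    [0,0,0.75],
    [0,0,0.88],
    [0,0,1],
  ],
  claw=[1,1,1,1,1,1,1,1],
)

```text
time_s: 2.13
eef_pos: [0.2933, 0.3394, 0.2311]
ee_rot: [3.141, -0.0, 1.671]
force: [-0.1, -0.6, 0.0]
width: 1.0
grip_force: 0.0
```

Emit:
arm_command(
  linear=[
    [-0.12,0.05,0],
    [-0.25,0.1,0],
    [-0.38,0.15,0],
    [-0.5,0.2,0],
    [-0.62,0.25,0],
    [-0.75,0.3,0],
    [-0.88,0.35,0],
    [-1,0.4,0],
  ],
  twist=[
    [0,0,0.03],
    [0,0,0.05],
    [0,0,0.08],
    [0,0,0.1],
    [0,0,0.13],
    [0,0,0.15],
    [0,0,0.18],
    [0,0,0.206],
  ],
  claw=[1,1,1,1,1,1,1,1],
)

```text
time_s: 2.8
eef_pos: [0.3337, 0.2627, 0.231]
ee_rot: [3.142, -0.0, 1.569]
force: [-0.5, -0.0, -0.1]
width: 1.0
grip_force: 0.0
```

Emit:
arm_command(
  linear=[
    [-0.12,0.05,0],
    [-0.25,0.1,0],
    [-0.38,0.15,0],
    [-0.5,0.2,0],
    [-0.62,0.25,0],
    [-0.75,0.3,0],
    [-0.88,0.35,0],
    [-1,0.4,0],
  ],
  twist=[
    [0,0,0],
    [0,0,0],
    [0,0,0],
    [0,0,0],
    [0,0,0],
    [0,0,0],
    [0,0,0],
    [0,0,0],
  ],
  claw=[1,1,1,1,1,1,1,1],
)

```text
time_s: 3.47
eef_pos: [0.3655, 0.1827, 0.231]
ee_rot: [3.142, -0.0, 1.571]
force: [-0.1, 0.5, -0.1]
width: 1.0
grip_force: 0.0
```

Emit:
arm_command(
  linear=[
    [-0.12,0.05,0],
    [-0.25,0.1,0],
    [-0.38,0.15,0],
    [-0.5,0.2,0],
    [-0.62,0.25,0],
    [-0.75,0.3,0],
    [-0.88,0.35,0],
    [-1,0.4,0],
  ],
  twist=[
    [0,0,0],
    [0,0,0],
    [0,0,0],
    [0,0,0],
    [0,0,0],
    [0,0,0],
    [0,0,0],
    [0,0,0],
  ],
  claw=[1,1,1,1,1,1,1,1],
)

```text
time_s: 4.13
eef_pos: [0.3974, 0.1026, 0.231]
ee_rot: [3.142, -0.0, 1.571]
force: [-0.4, -0.5, 0.0]
width: 1.0
grip_force: 0.0
```

Emit:
arm_command(
  linear=[
    [-0.12,0.05,0],
    [-0.25,0.1,0],
    [-0.38,0.15,0],
    [-0.5,0.2,0],
    [-0.62,0.25,0],
    [-0.75,0.3,0],
    [-0.88,0.35,0],
    [-1,0.4,0],
  ],
  twist=[
    [0,0,0],
    [0,0,0],
    [0,0,0],
    [0,0,0],
    [0,0,0],
    [0,0,0],
    [0,0,0],
    [0,0,0],
  ],
  claw=[1,1,1,1,1,1,1,1],
)

```text
time_s: 4.8
eef_pos: [0.4295, 0.0227, 0.2309]
ee_rot: [3.142, -0.0, 1.571]
force: [-0.4, -0.1, -0.9]
width: 1.0
grip_force: 0.0
```

Emit:
arm_command(
  linear=[
    [-0.12,0.05,0],
    [-0.25,0.1,0],
    [-0.38,0.15,0],
    [-0.5,0.2,0],
    [-0.62,0.25,0],
    [-0.75,0.3,0],
    [-0.88,0.35,0],
    [-1,0.4,0],
  ],
  twist=[
    [0,0,0],
    [0,0,0],
    [0,0,0],
    [0,0,0],
    [0,0,0],
    [0,0,0],
    [0,0,0],
    [0,0,0],
  ],
  claw=[1,1,1,1,1,1,1,1],
)

```text
time_s: 5.47
eef_pos: [0.4615, -0.0574, 0.2309]
ee_rot: [3.142, -0.0, 1.571]
force: [0.9, -0.1, 0.2]
width: 1.0
grip_force: 0.0
```

Emit:
arm_command(
  linear=[
    [-0.12,0.05,0],
    [-0.25,0.1,0],
    [-0.38,0.15,0],
    [-0.5,0.2,0],
    [-0.62,0.25,0],
    [-0.75,0.3,0],
    [-0.88,0.35,0],
    [-1,0.4,0],
  ],
  twist=[
    [0,0,0],
    [0,0,0],
    [0,0,0],
    [0,0,0],
    [0,0,0],
    [0,0,0],
    [0,0,0],
    [0,0,0],
  ],
  claw=[1,1,1,1,1,1,1,1],
)

```text
time_s: 6.13
eef_pos: [0.4935, -0.1374, 0.2309]
ee_rot: [3.142, -0.0, 1.571]
force: [-0.6, -0.1, 0.2]
width: 1.001
grip_force: 0.0
```

Emit:
arm_command(
  linear=[
    [-0.12,0.05,0],
    [-0.25,0.1,0],
    [-0.38,0.15,0],
    [-0.5,0.2,0],
    [-0.62,0.25,0],
    [-0.75,0.3,0],
    [-0.88,0.35,0],
    [-1,0.4,0],
  ],
  twist=[
    [0,0,0],
    [0,0,0],
    [0,0,0],
    [0,0,0],
    [0,0,0],
    [0,0,0],
    [0,0,0],
    [0,0,0],
  ],
  claw=[1,1,1,1,1,1,1,1],
)

```text
time_s: 6.8
eef_pos: [0.5255, -0.2174, 0.2309]
ee_rot: [3.142, 0.0, 1.571]
force: [0.3, 0.4, 0.1]
width: 1.002
grip_force: 0.0
```

Emit:
arm_command(
  linear=[
    [-0.05,0.08,0.05],
    [-0.108,0.154,0.12],
    [-0.108,0.154,0.22],
    [-0.108,0.154,0.34],
    [-0.108,0.154,0.46],
    [-0.108,0.154,0.57],
    [-0.108,0.154,0.67],
    [-0.108,0.154,0.75],
  ],
  twist=[
    [0,0,0],
    [0,0,0],
    [0,0,0],
    [0,0,0],
    [0,0,0],
    [0,0,0],
    [0,0,0],
    [0,0,0],
  ],
  claw=[1,1,1,1,1,1,1,1],
)

```text
time_s: 7.47
eef_pos: [0.537, -0.2245, 0.1697]
ee_rot: [-3.14, -0.001, 1.571]
force: [0.0, -0.2, 0.7]
width: 1.004
grip_force: 0.0
```

Emit:
arm_command(
  linear=[
    [0,0,0.1],
    [0,0,0.22],
    [0,0,0.34],
    [0,0,0.46],
    [0,0,0.58],
    [0,0,0.68],
    [0,0,0.74],
    [0,0,0.775],
  ],
  twist=[
    [0,0,0],
    [0,0,0],
    [0,0,0],
    [0,0,0],
    [0,0,0],
    [0,0,0],
    [0,0,0],
    [0,0,0],
  ],
  claw=[1,1,1,1,1,1,1,1],
)

```text
time_s: 8.13
eef_pos: [0.5371, -0.2249, 0.1079]
ee_rot: [-3.14, -0.001, 1.571]
force: [-0.7, 0.1, 0.6]
width: 0.995
grip_force: 0.0
```

Emit:
arm_command(
  linear=[
    [0,0,0],
    [0,0,0],
    [0,0,0],
    [0,0,0],
    [0,0,0],
    [0,0,0],
    [0,0,0],
    [0,0,0],
  ],
  twist=[
    [0,0,0],
    [0,0,0],
    [0,0,0],
    [0,0,0],
    [0,0,0],
    [0,0,0],
    [0,0,0],
    [0,0,0],
  ],
  claw=[0.7,0.5,0.42,0.38,0.34,0.31,0.28,0.25],
  grip_force=15,
)

```text
time_s: 8.8
eef_pos: [0.5375, -0.225, 0.1091]
ee_rot: [3.141, 0.0, 1.571]
force: [0.2, -0.2, -0.8]
width: 0.447
grip_force: 0.0
```

Emit:
arm_command(
  linear=[
    [0,0,0],
    [0,0,0],
    [0,0,0],
    [0,0,0],
    [0,0,0],
    [0,0,0],
    [0,0,0],
    [0,0,0],
  ],
  twist=[
    [0,0,0],
    [0,0,0],
    [0,0,0],
    [0,0,0],
    [0,0,0],
    [0,0,0],
    [0,0,0],
    [0,0,0],
  ],
  claw=[0.3,0.28,0.26,0.24,0.2,0.15,0.1,0.1],
  grip_force=15,
)

```text
time_s: 9.47
eef_pos: [0.5379, -0.2251, 0.1091]
ee_rot: [3.141, 0.0, 1.571]
force: [1.0, -0.5, -0.8]
width: 0.255
grip_force: 15.0
```

Run:
```python
from h import *
a=grab_frame('scene');b=grab_frame('top')
A=cv2.resize(a['color'][220:300,280:370],None,fx=6,fy=6,interpolation=cv2.INTER_CUBIC)[...,::-1]
cv2.imwrite('pics/a3.png',A)
o=get_obs();print(o['width'],o['grip_force'],o['force'],o['eef_pos'])
```

```text
0.2591831312533856 15.0 [ 1.5875144  -0.26954857 -0.46499721] [ 0.53781523 -0.2250851   0.10906957]
```

View pics/a3.png

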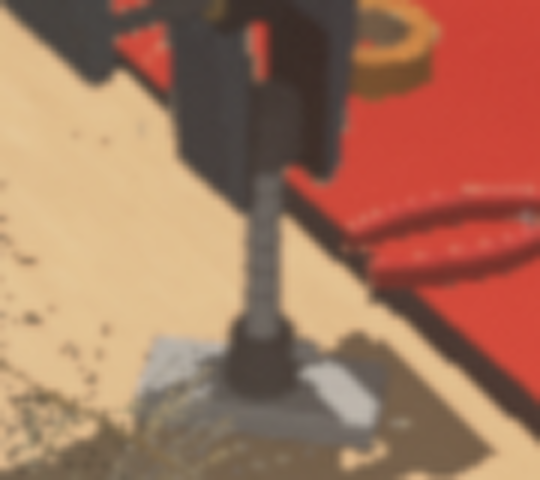

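The head is gripped with the fingers on both sides and the foot is still flat. I'll lift it and carry it over.

Emit:
arm_command(
  linear=[
    [0,0,-0.05],
    [0,0,-0.15],
    [0,0,-0.3],
    [0,0,-0.45],
    [0,0,-0.6],
    [0,0,-0.75],
    [0,0,-0.9],
    [0,0,-1],
  ],
  twist=[
    [0,0,0],
    [0,0,0],
    [0,0,0],
    [0,0,0],
    [0,0,0],
    [0,0,0],
    [0,0,0],
    [0,0,0],
  ],
  claw=[0.1,0.1,0.1,0.1,0.1,0.1,0.1,0.1],
  grip_force=20,
)

```text
time_s: 10.23
eef_pos: [0.5368, -0.2247, 0.1898]
ee_rot: [-3.14, -0.0, 1.571]
force: [-0.9, -1.0, -4.7]
width: 0.258
grip_force: 20.0
```

Emit:
arm_command(
  linear=[
    [0.05,0,-0.05],
    [0.16,-0.01,-0.1],
    [0.29,-0.02,-0.12],
    [0.42,-0.03,-0.12],
    [0.55,-0.04,-0.12],
    [0.68,-0.05,-0.12],
    [0.81,-0.06,-0.12],
    [0.94,-0.07,-0.12],
  ],
  twist=[
    [0,0,0],
    [0,0,0],
    [0,0,0],
    [0,0,0],
    [0,0,0],
    [0,0,0],
    [0,0,0],
    [0,0,0],
  ],
  claw=[0.1,0.1,0.1,0.1,0.1,0.1,0.1,0.1],
)

```text
time_s: 10.9
eef_pos: [0.5316, -0.1484, 0.1983]
ee_rot: [-3.141, -0.0, 1.571]
force: [0.2, -0.4, -4.5]
width: 0.26
grip_force: 20.0
```

Emit:
arm_command(
  linear=[
    [0.13,-0.01,0],
    [0.25,-0.02,0],
    [0.38,-0.03,0],
    [0.5,-0.04,0],
    [0.63,-0.05,0],
    [0.75,-0.06,0],
    [0.88,-0.07,0],
    [1,-0.08,0],
  ],
  twist=[
    [0,0,0],
    [0,0,0],
    [0,0,0],
    [0,0,0],
    [0,0,0],
    [0,0,0],
    [0,0,0],
    [0,0,0],
  ],
  claw=[0.1,0.1,0.1,0.1,0.1,0.1,0.1,0.1],
)

```text
time_s: 11.57
eef_pos: [0.5254, -0.0687, 0.1986]
ee_rot: [3.141, -0.0, 1.571]
force: [-0.1, -0.3, -6.1]
width: 0.256
grip_force: 20.0
```

Emit:
arm_command(
  linear=[
    [0.13,-0.01,0],
    [0.25,-0.02,0],
    [0.38,-0.03,0],
    [0.5,-0.04,0],
    [0.63,-0.05,0],
    [0.75,-0.06,0],
    [0.88,-0.07,0],
    [1,-0.07,0],
  ],
  twist=[
    [0,0,0],
    [0,0,0],
    [0,0,0],
    [0,0,0],
    [0,0,0],
    [0,0,0],
    [0,0,0],
    [0,0,0],
  ],
  claw=[0.1,0.1,0.1,0.1,0.1,0.1,0.1,0.1],
)

```text
time_s: 12.23
eef_pos: [0.5197, 0.0114, 0.1986]
ee_rot: [-3.141, -0.0, 1.571]
force: [0.1, -0.0, -4.9]
width: 0.255
grip_force: 20.0
```

Emit:
arm_command(
  linear=[
    [0.13,-0.01,0],
    [0.27,-0.02,0],
    [0.42,-0.03,0],
    [0.56,-0.04,0],
    [0.68,-0.05,0],
    [0.76,-0.06,0],
    [0.81,-0.06,0],
    [0.83,-0.06,0],
  ],
  twist=[
    [0,0,0],
    [0,0,0],
    [0,0,0],
    [0,0,0],
    [0,0,0],
    [0,0,0],
    [0,0,0],
    [0,0,0],
  ],
  claw=[0.1,0.1,0.1,0.1,0.1,0.1,0.1,0.1],
)

```text
time_s: 12.9
eef_pos: [0.515, 0.0773, 0.1985]
ee_rot: [3.142, -0.0, 1.572]
force: [0.1, -0.7, -5.3]
width: 0.261
grip_force: 20.0
```

Run:
```python
from h import *
a=grab_frame('scene');b=grab_frame('top')
A=cv2.resize(a['color'][130:245,190:290],None,fx=5,fy=5,interpolation=cv2.INTER_CUBIC)[...,::-1]
cv2.imwrite('pics/a4.png',A)
o=get_obs();print(o['width'],o['grip_force'],o['force'],o['torque'],o['eef_pos'])
for d in outline_of('gauge_head',a)[:1]+outline_of('gauge_foot',a)[:2]+outline_of('gauge',b)[:2]:print(d['p'],d['rect'])
```

```text
0.25433887360280344 19.99946415424347 [ 0.15106323  0.66595795 -5.20186866] [-0.07795911  0.00805117  0.03363618] [0.51510969 0.07670032 0.19856286]
0.79 [238.3, 140.4, 245.7, 181.3]
0.64 [228.1, 141.6, 260.6, 198.0]
0.63 [281.8, 242.2, 288.4, 253.8]
```

View pics/a4.png

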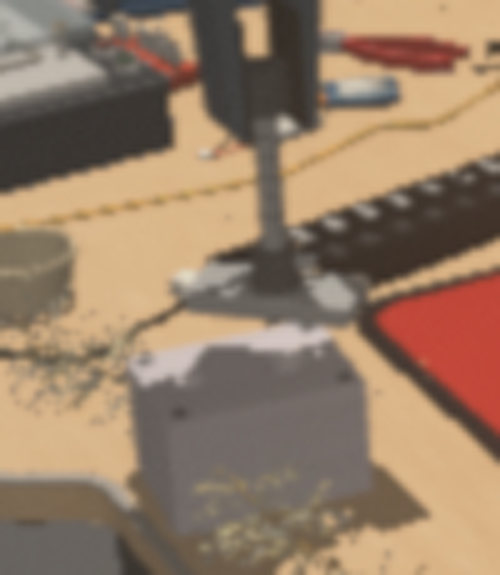

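The gauge hangs foot-level above the block. I'll check the rod axis against the projected vertical through the bore.

Run:
```python
from h import *
a=grab_frame('scene')
c=lambda p:((p[0]-190+.5)*5-.5,(p[1]-130+.5)*5-.5)
for z in(.2,.185,.14,.121,.09): print(z,np.round(c(proj(a,[.5155,.0757,z])[0])),np.round(c(proj(a,[.5255,.0757,z])[0])),np.round(c(proj(a,[.5155,.0657,z])[0])))
g=cv2.cvtColor(a['color'],cv2.COLOR_RGB2GRAY)
for r in range(156,186,3): print(r,g[r,234:254])
```

```text
0.2 [266.  88.] [286.  84.] [275.  95.]
0.185 [268. 119.] [288. 114.] [277. 126.]
0.14 [275. 209.] [295. 204.] [284. 217.]
0.121 [278. 246.] [297. 241.] [287. 254.]
0.09 [282. 306.] [301. 300.] [291. 314.]
156 [166 125  89  73  66  63  69  87  95  96  94 112 144 145 130 114 114 118
 129 159]
159 [141 154 162 148 132 122 113 102  99  97  97 104 140 172 183 184 185 185
 185 186]
162 [183 187 187 188 188 187 176 135 103  94  94 104 137 173 184 178 161 158
 154 167]
165 [188 187 184 182 180 177 162 130 104  93  91  97 128 163 175 182 185 187
 188 188]
168 [176 176 175 177 184 187 180 150 113 100  96  94 117 166 184 186 187 187
 186 186]
171 [189 188 189 189 189 188 184 163 124 101  98  95 116 165 183 187 186 186
 186 185]
174 [186 182 185 187 187 187 187 177 134 103  96  93 104 137 163 164 135 113
 103  85]
177 [188 188 188 189 186 178 166 137 114 102  99  96  93  93 104 123 139 126
  98  71]
180 [114 102  80  62  59  57  60  62  66  73  77  76  71  65  64  67  67  67
  64  60]
183 [149 149 150 151 150 138 106  76  66  65  65  65  65  64  70  85  95 102
  91  68]
```

Emit:
arm_command(
  linear=[
    [0,0.01,0.04],
    [0,0.01,0.09],
    [0,0.01,0.14],
    [0,0.01,0.19],
    [0,0.01,0.24],
    [0,0.01,0.28],
    [0,0.01,0.32],
    [0,0.01,0.34],
  ],
  twist=[
    [0,0,0],
    [0,0,0],
    [0,0,0],
    [0,0,0],
    [0,0,0],
    [0,0,0],
    [0,0,0],
    [0,0,0],
  ],
  claw=[0.1,0.1,0.1,0.1,0.1,0.1,0.1,0.1],
)

```text
time_s: 13.87
eef_pos: [0.5156, 0.0766, 0.1708]
ee_rot: [-3.141, 0.0, 1.571]
force: [0.5, -0.7, -5.8]
width: 0.256
grip_force: 20.0
```

Emit:
arm_command(
  linear=[
    [0,0,0.007],
    [0,0,0.014],
    [0,0,0.021],
    [0,0,0.028],
    [0,0,0.035],
    [0,0,0.042],
    [0,0,0.049],
    [0,0,0.055],
  ],
  twist=[
    [0,0,0],
    [0,0,0],
    [0,0,0],
    [0,0,0],
    [0,0,0],
    [0,0,0],
    [0,0,0],
    [0,0,0],
  ],
  claw=[0.1,0.1,0.1,0.1,0.1,0.1,0.1,0.1],
)

```text
time_s: 14.53
eef_pos: [0.5163, 0.0769, 0.168]
ee_rot: [3.14, -0.001, 1.571]
force: [-1.0, 0.9, 2.9]
width: 0.258
grip_force: 20.0
```

Emit:
arm_command(
  linear=[
    [0,0,0.01],
    [0,0,0.02],
    [0,0,0.03],
    [0,0,0.04],
    [0,0,0.05],
    [0,0,0.06],
    [0,0,0.065],
    [0,0,0.07],
  ],
  twist=[
    [0,0,0],
    [0,0,0],
    [0,0,0],
    [0,0,0],
    [0,0,0],
    [0,0,0],
    [0,0,0],
    [0,0,0],
  ],
  claw=[0.1,0.1,0.1,0.1,0.1,0.1,0.1,0.1],
)

```text
time_s: 15.2
eef_pos: [0.5162, 0.0767, 0.1614]
ee_rot: [3.141, -0.0, 1.571]
force: [-0.2, 1.3, 3.4]
width: 0.258
grip_force: 20.0
```

Emit:
arm_command(
  linear=[
    [0,0,0.01],
    [0,0,0.02],
    [0,0,0.03],
    [0,0,0.04],
    [0,0,0.05],
    [0,0,0.06],
    [0,0,0.065],
    [0,0,0.07],
  ],
  twist=[
    [0,0,0],
    [0,0,0],
    [0,0,0],
    [0,0,0],
    [0,0,0],
    [0,0,0],
    [0,0,0],
    [0,0,0],
  ],
  claw=[0.1,0.1,0.1,0.1,0.1,0.1,0.1,0.1],
)

```text
time_s: 15.87
eef_pos: [0.516, 0.0766, 0.1557]
ee_rot: [3.141, -0.0, 1.571]
force: [1.8, 1.7, 3.1]
width: 0.255
grip_force: 20.0
```

Emit:
arm_command(
  linear=[
    [0,0,0.015],
    [0,0,0.03],
    [0,0,0.045],
    [0,0,0.06],
    [0,0,0.075],
    [0,0,0.09],
    [0,0,0.1],
    [0,0,0.11],
  ],
  twist=[
    [0,0,0],
    [0,0,0],
    [0,0,0],
    [0,0,0],
    [0,0,0],
    [0,0,0],
    [0,0,0],
    [0,0,0],
  ],
  claw=[0.1,0.1,0.1,0.1,0.1,0.1,0.1,0.1],
  grip_force=14,
)

```text
time_s: 16.53
eef_pos: [0.516, 0.0766, 0.1469]
ee_rot: [3.141, -0.0, 1.571]
force: [1.5, 1.2, 3.3]
width: 0.257
grip_force: 14.0
```

Emit:
arm_command(
  linear=[
    [0,0,0.004],
    [0,0,0.008],
    [0,0,0.012],
    [0,0,0.016],
    [0,0,0.02],
    [0,0,0.024],
    [0,0,0.025],
    [0,0,0.025],
  ],
  twist=[
    [0,0,0],
    [0,0,0],
    [0,0,0],
    [0,0,0],
    [0,0,0],
    [0,0,0],
    [0,0,0],
    [0,0,0],
  ],
  claw=[0.1,0.1,0.1,0.1,0.1,0.1,0.1,0.1],
)

```text
time_s: 17.2
eef_pos: [0.516, 0.0766, 0.1449]
ee_rot: [3.141, -0.0, 1.571]
force: [1.6, -0.2, 2.2]
width: 0.256
grip_force: 14.0
```

Emit:
arm_command(
  linear=[
    [0,0,0.004],
    [0,0,0.008],
    [0,0,0.012],
    [0,0,0.016],
    [0,0,0.02],
    [0,0,0.024],
    [0,0,0.028],
    [0,0,0.03],
  ],
  twist=[
    [0,0,0],
    [0,0,0],
    [0,0,0],
    [0,0,0],
    [0,0,0],
    [0,0,0],
    [0,0,0],
    [0,0,0],
  ],
  claw=[0.1,0.1,0.1,0.1,0.1,0.1,0.1,0.1],
)

```text
time_s: 17.87
eef_pos: [0.516, 0.0766, 0.1425]
ee_rot: [3.141, -0.0, 1.571]
force: [3.0, 0.1, 2.7]
width: 0.262
grip_force: 14.0
```

Emit:
arm_command(
  linear=[
    [0,0.002,0.004],
    [0,0.004,0.008],
    [0,0.005,0.012],
    [0,0.005,0.016],
    [0,0.005,0.02],
    [0,0.005,0.024],
    [0,0.005,0.028],
    [0,0.005,0.03],
  ],
  twist=[
    [0,0,0],
    [0,0,0],
    [0,0,0],
    [0,0,0],
    [0,0,0],
    [0,0,0],
    [0,0,0],
    [0,0,0],
  ],
  claw=[0.1,0.1,0.1,0.1,0.1,0.1,0.1,0.1],
)

```text
time_s: 18.53
eef_pos: [0.5161, 0.0767, 0.14]
ee_rot: [-3.141, -0.0, 1.571]
force: [1.6, 1.9, 3.2]
width: 0.26
grip_force: 14.0
```

Emit:
arm_command(
  linear=[
    [0,0,0.004],
    [0,0,0.008],
    [0,0,0.012],
    [0,0,0.016],
    [0,0,0.02],
    [0,0,0.024],
    [0,0,0.028],
    [0,0,0.03],
  ],
  twist=[
    [0,0,0],
    [0,0,0],
    [0,0,0],
    [0,0,0],
    [0,0,0],
    [0,0,0],
    [0,0,0],
    [0,0,0],
  ],
  claw=[0.1,0.1,0.1,0.1,0.1,0.1,0.1,0.1],
)

```text
time_s: 19.2
eef_pos: [0.5161, 0.0767, 0.1377]
ee_rot: [-3.141, -0.0, 1.571]
force: [1.1, 0.9, 3.6]
width: 0.261
grip_force: 14.0
```

Emit:
arm_command(
  linear=[
    [0,0,0.004],
    [0,0,0.008],
    [0,0,0.012],
    [0,0,0.016],
    [0,0,0.02],
    [0,0,0.024],
    [0,0,0.028],
    [0,0,0.03],
  ],
  twist=[
    [0,0,0],
    [0,0,0],
    [0,0,0],
    [0,0,0],
    [0,0,0],
    [0,0,0],
    [0,0,0],
    [0,0,0],
  ],
  claw=[0.1,0.1,0.1,0.1,0.1,0.1,0.1,0.1],
)

```text
time_s: 19.87
eef_pos: [0.5162, 0.0767, 0.1353]
ee_rot: [-3.141, -0.0, 1.571]
force: [-0.7, 1.2, 2.7]
width: 0.259
grip_force: 14.0
```

Emit:
arm_command(
  linear=[
    [0,0,0.004],
    [0,0,0.008],
    [0,0,0.012],
    [0,0,0.016],
    [0,0,0.02],
    [0,0,0.024],
    [0,0,0.028],
    [0,0,0.03],
  ],
  twist=[
    [0,0,0],
    [0,0,0],
    [0,0,0],
    [0,0,0],
    [0,0,0],
    [0,0,0],
    [0,0,0],
    [0,0,0],
  ],
  claw=[0.1,0.1,0.1,0.1,0.1,0.1,0.1,0.1],
)

```text
time_s: 20.53
eef_pos: [0.5162, 0.0767, 0.1329]
ee_rot: [-3.141, -0.0, 1.571]
force: [-0.3, 2.7, 3.7]
width: 0.26
grip_force: 14.0
```

Emit:
arm_command(
  linear=[
    [0,0,0.004],
    [0,0,0.008],
    [0,0,0.012],
    [0,0,0.016],
    [0,0,0.02],
    [0,0,0.024],
    [0,0,0.026],
    [0,0,0.026],
  ],
  twist=[
    [0,0,0],
    [0,0,0],
    [0,0,0],
    [0,0,0],
    [0,0,0],
    [0,0,0],
    [0,0,0],
    [0,0,0],
  ],
  claw=[0.1,0.1,0.1,0.1,0.1,0.1,0.1,0.1],
)

```text
time_s: 21.2
eef_pos: [0.5162, 0.0767, 0.1309]
ee_rot: [-3.142, -0.0, 1.571]
force: [-1.3, 2.3, 4.3]
width: 0.257
grip_force: 14.0
```

Emit:
arm_command(
  linear=[
    [0,0,0.003],
    [0,0,0.005],
    [0,0,0.008],
    [0,0,0.01],
    [0,0,0.013],
    [0,0,0.016],
    [0,0,0.016],
    [0,0,0.016],
  ],
  twist=[
    [0,0,0],
    [0,0,0],
    [0,0,0],
    [0,0,0],
    [0,0,0],
    [0,0,0],
    [0,0,0],
    [0,0,0],
  ],
  claw=[0.1,0.1,0.1,0.1,0.1,0.1,0.1,0.1],
)

```text
time_s: 21.87
eef_pos: [0.5163, 0.0767, 0.1302]
ee_rot: [3.141, -0.0, 1.571]
force: [-2.2, 2.2, 9.2]
width: 0.256
grip_force: 14.0
```

Emit:
arm_command(
  linear=[
    [0,0,0],
    [0,0,0],
    [0,0,0],
    [0,0,0],
    [0,0,0],
    [0,0,0],
    [0,0,0],
    [0,0,0],
  ],
  twist=[
    [0,0,0],
    [0,0,0],
    [0,0,0],
    [0,0,0],
    [0,0,0],
    [0,0,0],
    [0,0,0],
    [0,0,0],
  ],
  claw=[0.1,0.1,0.1,0.1,0.1,0.1,0.1,0.1],
)

```text
time_s: 22.53
eef_pos: [0.5163, 0.0767, 0.1302]
ee_rot: [3.141, -0.0, 1.571]
force: [-1.7, 2.7, 8.4]
width: 0.26
grip_force: 14.0
```

Emit:
arm_command(
  linear=[
    [0,0,0.001],
    [0,0,0.001],
    [0,0,0.001],
    [0,0,0.001],
    [0,0,0.001],
    [0,0,0.001],
    [0,0,0.001],
    [0,0,0.001],
  ],
  twist=[
    [0,0,0],
    [0,0,0],
    [0,0,0],
    [0,0,0],
    [0,0,0],
    [0,0,0],
    [0,0,0],
    [0,0,0],
  ],
  claw=[0.1,0.1,0.1,0.1,0.1,0.1,0.1,0.1],
)

```text
time_s: 23.2
eef_pos: [0.5163, 0.0767, 0.1302]
ee_rot: [3.141, -0.0, 1.571]
force: [-1.9, 3.0, 8.5]
width: 0.261
grip_force: 14.0
```

Emit:
arm_command(
  linear=[
    [0,0,0],
    [0,0,0],
    [0,0,0],
    [0,0,0],
    [0,0,0],
    [0,0,0],
    [0,0,0],
    [0,0,0],
  ],
  twist=[
    [0,0,0],
    [0,0,0],
    [0,0,0],
    [0,0,0],
    [0,0,0],
    [0,0,0],
    [0,0,0],
    [0,0,0],
  ],
  claw=[0.1,0.1,0.1,0.1,0.1,0.1,0.1,0.1],
)

```text
time_s: 23.87
eef_pos: [0.5163, 0.0767, 0.1302]
ee_rot: [3.141, -0.0, 1.571]
force: [-1.9, 3.1, 8.5]
width: 0.255
grip_force: 14.0
```

Emit:
arm_command(
  linear=[
    [0,0,0],
    [0,0,0],
    [0,0,0],
    [0,0,0],
    [0,0,0],
    [0,0,0],
    [0,0,0],
    [0,0,0],
  ],
  twist=[
    [0,0,0],
    [0,0,0],
    [0,0,0],
    [0,0,0],
    [0,0,0],
    [0,0,0],
    [0,0,0],
    [0,0,0],
  ],
  claw=[0.1,0.1,0.1,0.1,0.1,0.1,0.1,0.1],
)

```text
time_s: 24.53
eef_pos: [0.5163, 0.0767, 0.1302]
ee_rot: [3.141, -0.0, 1.571]
force: [-2.6, 2.5, 8.3]
width: 0.257
grip_force: 14.0
```

Emit:
arm_command(
  linear=[
    [0,0,0],
    [0,0,0],
    [0,0,0],
    [0,0,0],
    [0,0,0],
    [0,0,0],
    [0,0,0],
    [0,0,0],
  ],
  twist=[
    [0,0,0],
    [0,0,0],
    [0,0,0],
    [0,0,0],
    [0,0,0],
    [0,0,0],
    [0,0,0],
    [0,0,0],
  ],
  claw=[0.1,0.1,0.1,0.1,0.1,0.1,0.1,0.1],
)

```text
time_s: 25.2
eef_pos: [0.5163, 0.0767, 0.1302]
ee_rot: [3.141, -0.0, 1.571]
force: [-2.7, 2.9, 8.3]
width: 0.259
grip_force: 14.0
```

Emit:
arm_command(
  linear=[
    [0,0,0],
    [0,0,0],
    [0,0,0],
    [0,0,0],
    [0,0,0],
    [0,0,0],
    [0,0,0],
    [0,0,0],
  ],
  twist=[
    [0,0,0],
    [0,0,0],
    [0,0,0],
    [0,0,0],
    [0,0,0],
    [0,0,0],
    [0,0,0],
    [0,0,0],
  ],
  claw=[0.27,0.3,0.36,0.44,0.52,0.6,0.65,0.7],
)

```text
time_s: 25.87
eef_pos: [0.5163, 0.0766, 0.1294]
ee_rot: [-3.142, 0.0, 1.571]
force: [-1.1, -0.2, -0.2]
width: 0.684
grip_force: 0.0
```

Emit:
arm_command(
  linear=[
    [0,0,0],
    [0,0,0],
    [0,0,-0.1],
    [0,0,-0.25],
    [0,0,-0.42],
    [0,0,-0.6],
    [0,0,-0.8],
    [0,0,-1],
  ],
  twist=[
    [0,0,0],
    [0,0,0],
    [0,0,0],
    [0,0,0],
    [0,0,0],
    [0,0,0],
    [0,0,0],
    [0,0,0],
  ],
  claw=[0.7,0.7,0.7,0.7,0.7,0.7,0.7,0.7],
)

```text
time_s: 26.53
eef_pos: [0.5162, 0.0766, 0.2108]
ee_rot: [3.141, -0.0, 1.571]
force: [0.6, -0.2, 0.9]
width: 0.702
grip_force: 0.0
```

Run:
```python
from h import *
a=grab_frame('scene')
A=cv2.resize(a['color'][130:245,190:290],None,fx=5,fy=5,interpolation=cv2.INTER_CUBIC)[...,::-1]
cv2.imwrite('pics/a5.png',A)
c=lambda p:np.round(((p[0]-190+.5)*5-.5,(p[1]-130+.5)*5-.5))
for z in(.06,.072,.092,.121,.143):print(z,c(proj(a,[.516,.0757,z])[0]))
```

```text
0.06 [287. 361.]
0.072 [285. 339.]
0.092 [283. 302.]
0.121 [278. 246.]
0.143 [275. 203.]
```

View pics/a5.png

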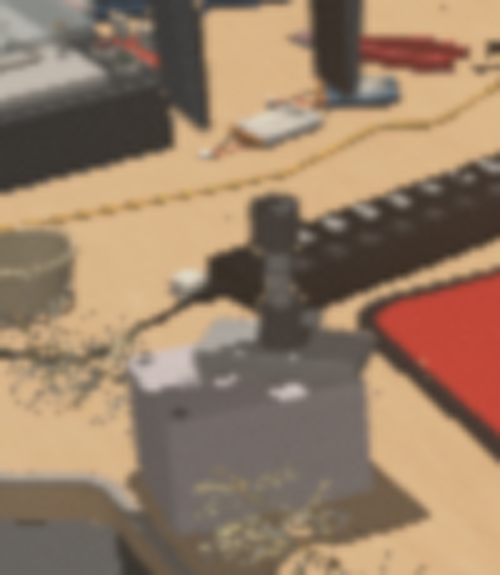

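The gauge stands upright over the wide bore with its foot on the block. The head top at crop (275,201) matches the expected 0.143 m, so the rod has stayed down, and the gripper is clear. I'll hand it in.

```bash
python3 -c "
from rig import *
print(hand_in())"
```

```text
the job is handed in; nothing more can be done
None
```

The gauge stands foot-flat on the aluminium block with its rod bottomed in the wide bore, held at about 8.4 N for over 3 s, then released and handed in at about 26.6 s; the bore is roughly 33 mm deep to the untouched floor.

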